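# Put the label printer's battery pack on charge

## Task

The portable label printer's battery is flat and has to go on charge. Pinch in the sprung orange tab on the pack and, keeping it in, lift the pack straight out of the printer without taking the printer along or shoving it about; then put it into the empty charger, with its tab on the side of the orange mark, and press it down until it is fully home and the tab clicks out under the catch and holds it. The plastic is thin: squeeze the tab and press on the charger gently, always under 25 N, leave the printer standing where it is and do not disturb the phone shell, the screwdriver and the tape.

Things in the scene. Friction and masses are not known exactly. Their poses are not given: they have to be found in the camera images.
- pack: loose battery pack, dark grey, 29 x 56 x 68 mm (x, y, z), 0.13 to 0.21 kg. Origin: middle of its underside; z up in a bay, y along its 56 mm side, the orange tab on its -x side. Its lower 41 mm is 34 mm wide in x (-17 to 17 mm), in a bay with play of 0.7 mm a side in x, 1 mm in y, lower edges bevelled 2.5 mm; its upper 27 mm stands out of the bay, from x = -12 mm to the ribbed face at x = 17 mm
- pack_foot (a point): the pack's origin: middle of its underside
- pack_top (a point): middle of the pack's flat top (25 x 52 mm, with four small gauge lamps), 68 mm above its underside, 2.5 mm to +x of its origin: the place to press on
- tab: orange snap tab, a sprung strip on the pack's -x side. Origin: its hinge, 15 mm to -x and 5 mm above the pack's origin. About 2 N on the pad start it moving, 6 N press it to its stop; over 40 N breaks it. Its tooth, half way down, is flat above and ramped below: pushing the pack down into a bay drives the tab in and lets it click out again by itself
- tab_pad (a point): middle of the tab's ribbed finger pad, 24 mm wide, 45 to 66 mm above the pack's underside (3 to 24 mm above a bay's rim). Over pad and opposite ribbed face the pack is about 42 mm wide with the tab free, 34.5 mm with it fully in; then pad (pack x = -17.5 mm) and face (x = 17 mm) are parallel, so fingers closing along the pack's x meet at its middle
- tab_hinge (a joint): how far the tab is pressed in, rad: 0 = sprung out (leaning out from the pack, as when it holds under a catch), 0.14 = fully in. The tooth is clear of the catch from about 0.10 on
- printer: portable label printer, loose, light grey, 58 x 140 mm, 60 mm high at the dark lid over its paper roll (+y half), 0.6 to 1.0 kg. Origin: middle of its underside; -x its front with the keys; its battery bay is the -y half. If the pack is pulled while the tab still holds, the printer comes up with it
- printer_bay (a point): middle of the floor of the printer's bay, 8 mm above the bench; the rim is 42 mm above this point. Axes as the printer's. The pack starts on this floor, its axes parallel to these, caught by its tab with 2 to 3 mm of play upwards
- charger: the charger's base plate, fixed to the bench, 94 x 104 mm, dark grey. Origin: on the bench below the middle of the bay; -x the side of the sloped panel with the lamps and the orange mark, where the pack's tab must be. On four rubber buffers it carries the light grey charging cup
- cup (a joint): how far the charging cup has sunk on its rubber buffers, m: 0 = at rest, about 1 mm for every 3.5 N pressed on it, so it gives way under the push that seats the pack; more than 8.5 mm (about 30 N) is too hard
- charger_bay (a point): middle of the floor of the charger's bay, 22 mm above the bench at rest, rim 42 mm above it; the pack goes in with its axes parallel to these. Sprung contacts in the floor lift the pack with 6 to 10 N: let go, it stands 4 to 13 mm proud, and takes 10 to 20 N on its top until the tab clicks under the catch, near the floor. Caught, its foot rests 2 to 4 mm above this point
- phone_shell: opened phone body lying flat, gold frame, 68 x 138 x 7 mm, loose. Origin: middle of its underside. To be left alone
- screwdriver: precision screwdriver with red and white handle, 102 mm long, 13 mm thick, lying along its y axis, loose. Origin: middle of its underside. To be left alone
- tape_roll: roll of amber tape lying flat, 68 mm across, 19 mm high, loose. Origin: middle of its underside. To be left alone

How it is judged:
By the outcome, as a careful person would: the job done as asked, in the order asked, and still so for the second after the job is handed in, with the robot touching nothing.
It also fails if it takes over 58 s, if anything falls off the work surface, if the arm or the gripper's body presses on something with over 40 N, if the wrist force passes 120 N, or if a joint passes its speed limit or range.

## Robot

A 7-joint arm with a two-finger parallel gripper is mounted at the origin on a cart in front of the work surface, level with it; the furniture and walls round the work are solid. World frame = base frame: x ahead of the robot, y to its left, z up, the work surface at z = 0. Lengths are in m, angles in rad, forces in N, time in s.
With the tool pointing down it reaches from about 0.375 to 0.925 m from the base axis. Payload 3.1 kg.
Tool frame: the origin (TCP) lies midway between the tips of the shut fingers; the grasp point (between the pads) lies arm.hold_point_z behind it (arm.hold_point_z is the distance from the TCP to the grasp point, in m); y points along the fingers, z is the direction in which the jaws open and shut, and the axes are right-handed (so a half turn about y gives the same grasp; the last joint's range is limited). The gripper opens to 85 mm and grips with 20 to 120 N. Pads are 22 mm wide; open, the fingers measure 114 mm over their backs; the gripper's body (76 mm by 85 mm) begins 54 mm behind the grasp point. The pads swing forward as they close: fully open they stand 13 mm farther back than shut.
Start: joints at [1.211, 0.383, 0.044, 1.598, -0.018, 1.161, -0.05], TCP at [0.168, -0.628, 0.231] pointing down, gripper open.
Joint ranges: [-2.61, 2.61], [-0.41, 2.15], [-1.48, 1.57], [0, 2.5], [-1.57, 4.71], [0.05, 1.97], [-2.85, 2.85]. Speed limits (rad/s): [2.79, 2.79, 3.14, 3.14, 3.14, 3.14, 3.14].

## Interface

Orientations are given as a unit quaternion [x, y, z, w].
In Python, from bench import arm, camera, models gives the robot as it stands.
- The arm moves only by the shell command python3 -m creep 'ROWS'. ROWS is JSON, a list that holds one entry, the list of rows, each a list of 7 numbers: the shift along the tool's x, y, z in units of 50 mm (1.0 is 50 mm), then the turn, a rotation vector about the tool's x, y, z in units of 10 degrees (1.0 is 10 degrees), then the closure, from -1 (fully open) to 1 (shut). In form: [[[tx, ty, tz, ax, ay, az, fingers], ...]]. A call has 1 to 20 rows; each row is the pose to reach, as a shift and turn from the pose measured when the call began, along the tool's axes at that moment; what a row does not reach only later rows make up. A row lasts 1/8 s, in which the tool goes at most 62.5 mm and 10.7 degrees, less where a joint would pass 70% of its speed; a pose out of reach is approached as far as the arm can. A call with a gripper value outside its range is refused whole. The fingers move at their own pace and stop on an object; the grip force is fixed at half the most. Time passes only in rows, so rows that repeat a pose let the fingers close. It gives the time, the measured TCP pose, the force and the opening at its end, in the units of the state.
- arm.read_state(): the state, without advancing time (a new reading comes with each control period).
- camera(name): name is "side" or "top"; returns a dict with "img" (480x640x3 uint8, blue, green, red), "camera_matrix" (3x3 intrinsics, pixels), "T" (4x4, takes a point from camera to world coordinates). Camera axes: x right, y down, z forward; pixel columns grow to the right and rows downward; lengths in m; the calibration is good to about 2 mm. A picture is of the moment at which its call begins. There is no depth.
- arm.hand_in(): hands the job in, once; it reports no verdict.
Trained networks look in the newest picture that a camera, given by its name, has taken for a name from the list of things; names that differ only in an ending like _2 or _b are one class to them, and where a whole thing is asked for, a point or a joint stands for the part that bears it (a point fixed in the world has none). Each returns a list of dicts, best first, with "confidence" (0 to 1); they miss things now and then, are a little off and sometimes report something else, mostly with a low value. They report only what shows in the picture. A call takes as long as a camera call.
- models.look_for(name, camera): "xy" ([column, row] in pixels, amid what is visible of it).
- models.regions_of(name, camera): "mask" (480x640 bool, what is visible of it) and "xy" ([column, row] in pixels, amid what is visible of it).
- models.mark_of(name, camera): "xy" ([column, row] in pixels: a listed point, or the origin of a listed thing).
The state is a dict: "time_s": time; "q": joint angles; "joint_velocities": joint speeds; "joint_torque": joint torques, N m; "tool_pos": TCP position; "eef_rot": TCP orientation; "contact_force": force on the tool from outside, world axes, zero at the start; "wrist_torque": the same for the moment, N m; "width": opening from 0.0 (shut) to 1.0 (fully open).
Only numpy, scipy, OpenCV 4.12 (cv2) and the standard library are available. Lean on these libraries where they do the work, as an engineer would, in place of code of your own. Each camera call takes 0.05 s, during which the arm holds its last target.

## Working session

There is one attempt and no reset: what is moved stays moved. The work goes in short steps, Python scripts to look and compute and a shell command to move; the robot and the scene stay as the last step left them, time stands still between calls to the robot, and variables do not carry over. Pictures are saved under pics/ and viewed, and the job is handed in when it is done.

```bash
ls; mkdir -p pics
python3 - <<'E'
from bench import arm,camera,models
import cv2
print(arm.read_state(), arm.hold_point_z)
for n in("side","top"):
    c=camera(n);cv2.imwrite(f"pics/{n}0.png",c["img"]);print(n,c["camera_matrix"].tolist(),c["T"].round(4).tolist())
    for t in["pack","pack_top","tab_pad","printer","printer_bay","charger","charger_bay","phone_shell","screwdriver","tape_roll"]:
        r=models.mark_of(t,n);print(t,[(x["xy"],round(x["confidence"],2)) for x in r[:2]])
print(arm.read_state()["time_s"])
E
```

```text
pics
{'time_s': 0.0, 'q': array([ 1.21118643,  0.38383883,  0.04386308,  1.59959414, -0.01790143,
        1.16116727, -0.04990751]), 'joint_velocities': array([ 0.0013144 , -0.00094796,  0.00026583, -0.00306383, -0.0004502 ,
        0.00021339,  0.00013891]), 'joint_torque': array([-1.75593368e-04, -4.33462000e+01,  1.02439731e+00, -2.49517626e+01,
        1.05244835e-02,  1.13397092e-02, -2.47068265e-06]), 'tool_pos': array([ 0.16797219, -0.62694665,  0.22987578]), 'eef_rot': array([-0.09248826,  0.70196232, -0.70014619,  0.09214194]), 'contact_force': array([1.12862936e+00, 5.51802246e-04, 7.27511006e-01]), 'wrist_torque': array([-0.00837241, -0.04968997, -0.07138218]), 'width': 1.0035284496411498} 0.0187
side [[568.1566297577584, 0.0, 324.6267713532319], [0.0, 568.1566297577584, 240.6626234007054], [0.0, 0.0, 1.0]] [[-0.8393, -0.2437, 0.486, 0.0798], [-0.5436, 0.3594, -0.7585, 0.835], [0.0102, -0.9008, -0.4341, 0.4966], [0.0, 0.0, 0.0, 1.0]]
pack []
pack_top [([305.3, 263.5], 0.61)]
tab_pad [([316.8, 274.7], 0.42)]
printer [([292.4, 313.6], 0.9), ([319.2, 234.1], 0.24)]
printer_ba
[... 217 characters left out ...]
949255098593, 0.0, 328.3217549853615], [0.0, 557.1949255098593, 238.2276465705033], [0.0, 0.0, 1.0]] [[-0.0291, -0.9949, 0.0967, 0.4581], [-0.9992, 0.0262, -0.0313, 0.0977], [0.0286, -0.0975, -0.9948, 0.9281], [0.0, 0.0, 0.0, 1.0]]
pack [([258.3, 248.9], 0.62), ([255.4, 253.3], 0.55)]
pack_top [([254.0, 245.7], 0.96)]
tab_pad [([250.6, 263.5], 0.42)]
printer [([238.6, 248.7], 0.72)]
printer_bay [([259.6, 247.2], 0.84), ([394.4, 171.4], 0.3)]
charger [([397.8, 257.6], 0.62), ([401.6, 253.2], 0.29)]
charger_bay [([398.1, 256.0], 0.85), ([397.8, 257.9], 0.68)]
phone_shell [([393.5, 173.9], 0.92)]
screwdriver [([317.7, 289.0], 0.73), ([256.3, 242.2], 0.69)]
tape_roll [([255.8, 180.6], 0.58)]
1.1
```

Run:
```python
import cv2
a=cv2.imread("pics/top0.png");b=cv2.imread("pics/side0.png")
cv2.imwrite("pics/top0z.png",cv2.resize(a[140:320,180:460],None,fx=2.8,fy=2.8,interpolation=cv2.INTER_CUBIC))
cv2.imwrite("pics/side0z.png",cv2.resize(b[200:360,220:460],None,fx=3.3,fy=3.3,interpolation=cv2.INTER_CUBIC))
```

```text
(no output)
```

View pics/top0.png

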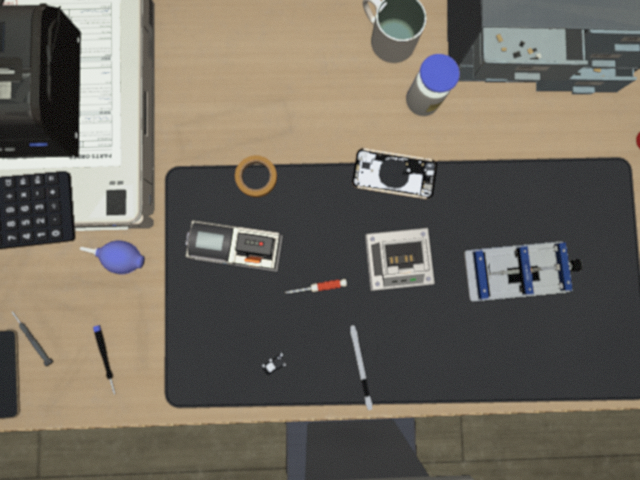

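View pics/top0z.png

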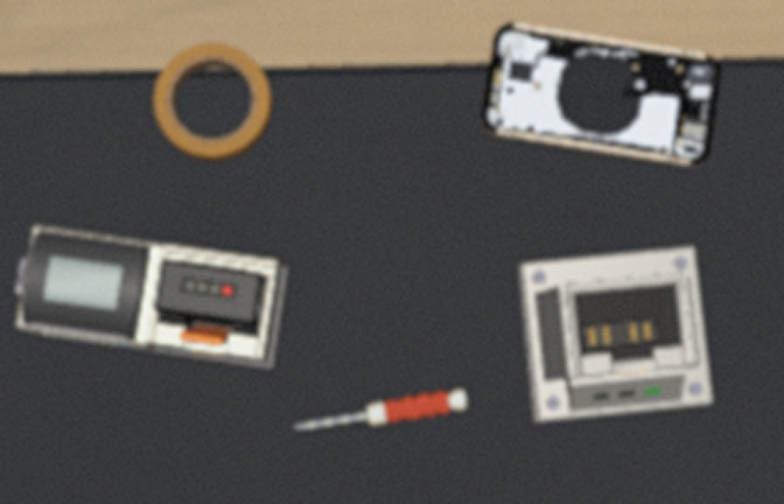

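View pics/side0.png

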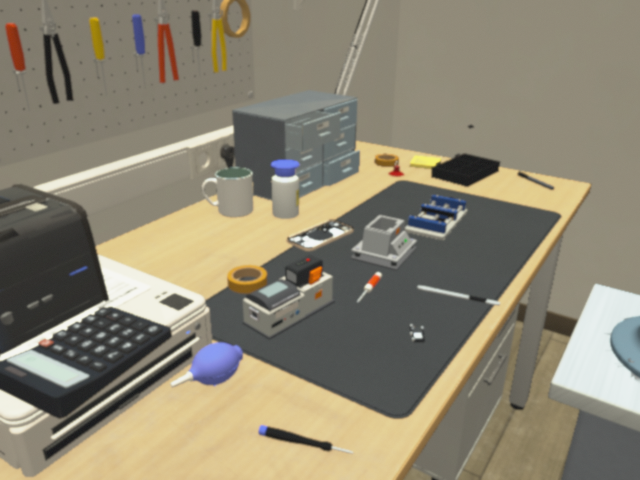

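View pics/side0z.png

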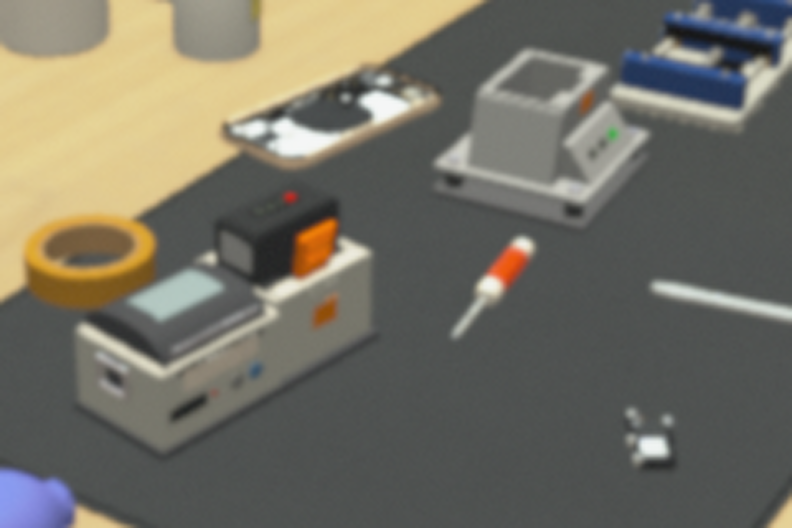

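Run:
```python
import cv2
a=cv2.imread("pics/top0.png");b=cv2.imread("pics/side0.png")
def crop(im,x0,y0,x1,y1,f,name):
    z=cv2.resize(im[y0:y1,x0:x1],None,fx=f,fy=f,interpolation=cv2.INTER_CUBIC)
    for x in range(x0 - x0%10+10,x1,10):
        cv2.putText(z,str(x),(int((x-x0+.5)*f),10),0,.35,(0,255,255),1);cv2.line(z,(int((x-x0+.5)*f),12),(int((x-x0+.5)*f),18),(0,255,255),1)
    for y in range(y0-y0%10+10,y1,10):
        cv2.putText(z,str(y),(0,int((y-y0+.5)*f)),0,.35,(0,255,255),1);cv2.line(z,(25,int((y-y0+.5)*f)),(31,int((y-y0+.5)*f)),(0,255,255),1)
    cv2.imwrite("pics/"+name,z)
crop(a,180,212,290,278,7,"tp.png")
crop(a,355,220,445,300,7,"tc.png")
crop(b,235,250,345,345,6,"sp.png")
crop(b,345,205,425,275,8,"sc.png")
```

```text
(no output)
```

View pics/tp.png

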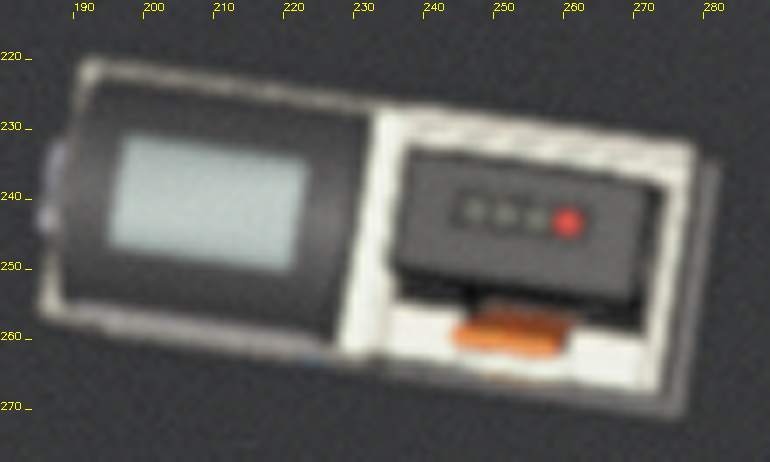

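View pics/tc.png

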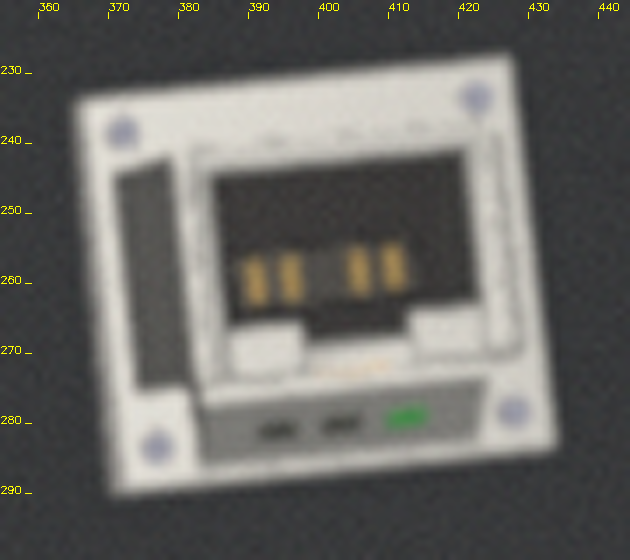

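View pics/sp.png

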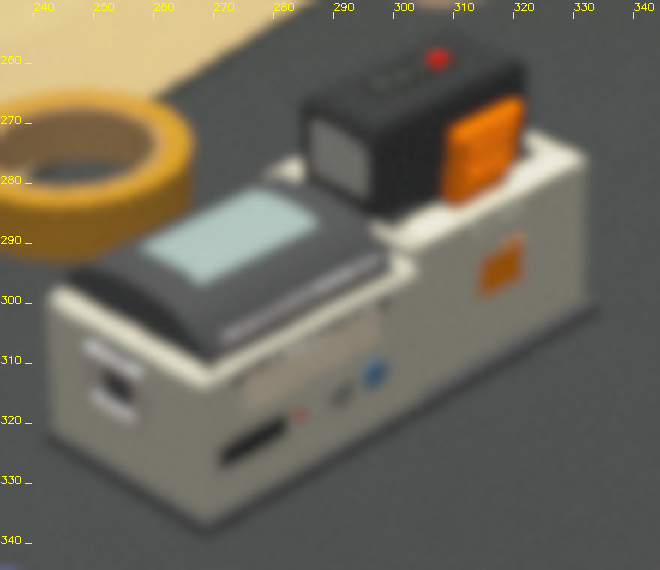

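View pics/sc.png

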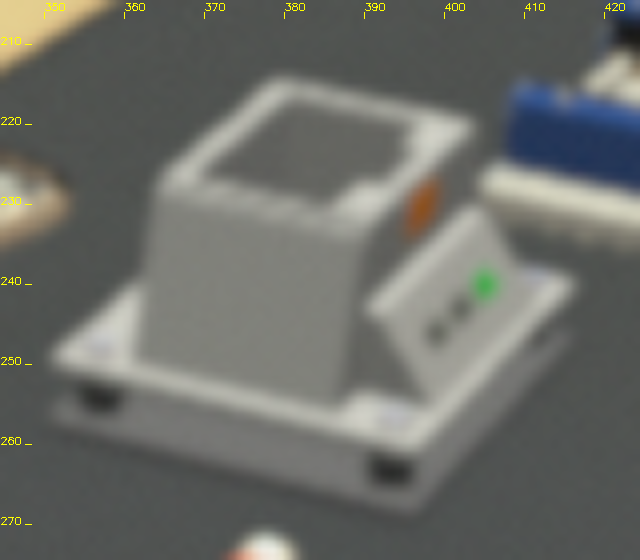

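```bash
cat > h.py <<'E'
import numpy as np, json, os
from scipy.optimize import least_squares
from scipy.spatial.transform import Rotation as R
K={'side':np.array([[568.1566,0,324.6268],[0,568.1566,240.6626],[0,0,1]]),'top':np.array([[557.1949,0,328.3218],[0,557.1949,238.2276],[0,0,1]])}
T={'side':np.array([[-0.8393,-0.2437,0.486,0.0798],[-0.5436,0.3594,-0.7585,0.835],[0.0102,-0.9008,-0.4341,0.4966],[0,0,0,1]]),
'top':np.array([[-0.0291,-0.9949,0.0967,0.4581],[-0.9992,0.0262,-0.0313,0.0977],[0.0286,-0.0975,-0.9948,0.9281],[0,0,0,1]])}
def proj(c,P):
    P=np.atleast_2d(P); q=(P-T[c][:3,3])@T[c][:3,:3]; q=q@K[c].T; return q[:,:2]/q[:,2:]
def back(c,uv,z):
    d=T[c][:3,:3]@np.linalg.inv(K[c])@np.array([*uv,1.]); o=T[c][:3,3]; return o+d*(z-o[2])/d[2]
def fit(obs,p0):
    # obs: list (cam, local xyz, uv)
    def res(p):
        c,s=np.cos(p[2]),np.sin(p[2]);out=[]
        for cam,l,uv in obs:
            w=np.array([p[0]+c*l[0]-s*l[1],p[1]+s*l[0]+c*l[1],l[2]]); out+=list(proj(cam,w)[0]-uv)
        return np.array(out)
    r=least_squares(res,p0,loss='soft_l1'); return r.x,res(r.x).reshape(-1,2)
E
python3 - <<'E'
from h import *
Z=lambda z,x0,y0,f:(z[0]/f+x0-.5,z[1]/f+y0-.5)
tp=lambda *z:Z(z,180,212,7); tc=lambda *z:Z(z,355,220,7); sp=lambda *z:Z(z,235,250,6); sc=lambda *z:Z(z,345,205,8)
X,Y=.029,.070
pt=[('top',(X,-Y,.05),tp(693,145)),('top',(-X,-Y,.05),tp(660,392))]
pt+=[('top',(-.01,-.026,.076),tp(392,268)) ] if 0 else []
ps=[('side',(-X,-Y,.05),sp(585,158)),('side',(-X,Y,0),sp(208,535)),('side',(X,Y,0),sp(50,437)),('side',(-X,-Y,0),sp(590,308))]
for nm,o in(('top',pt),('side',ps),('both',pt+ps)):
    p,r=fit(o,[.44,.21,-.1]);print('printer',nm,p.round(4),r.round(1).tolist())
# pack top corners relative to pack origin, z .076 if floor at 8mm
kt=[((.0145,.026),(405,145)),((.0145,-.026),(658,185)),((-.0095,-.026),(645,300)),((-.0095,.026),(392,268))]
o=[('top',(l[0],l[1],.076),tp(*z)) for l,z in kt]
p,r=fit(o,[.44,.21,-.1]);print('pack top',p.round(4),r.round(1).tolist())
ct=[((.0177,.029,.064),(212,172)),((.0177,-.029,.064),(465,150)),((-.0177,-.029,.064),(483,305)),((-.0177,.029,.064),(230,325))]
o=[('top',l,tc(*z)) for l,z in ct]
p,r=fit(o,[.44,-.03,.1]);print('bay top',p.round(4),r.round(1).tolist())
for n,c in(('printer',(.44,.21)),):pass
# network marks
for nm,z,t,s in(('pack_top',.076,(254,245.7),(305.3,263.5)),('printer_bay',.008,(259.6,247.2),(317.4,273.6)),('charger_bay',.022,(398.1,256),(381.8,243.2)),('charger',0,(397.8,257.6),(382.8,252)),('tab_pad',.0635,(250.6,263.5),(316.8,274.7))):
    print(nm,back('top',t,z).round(4),back('side',s,z).round(4))
# plate corners top
for z in (.01,.016,.02):
  q=[back('top',tc(*u),z)[:2] for u in((78,100),(512,57),(555,448),(115,492))]
  print(z,np.mean(q,0).round(4),[np.linalg.norm(q[i]-q[i-1]).round(4) for i in range(4)],[np.degrees(np.arctan2(*( (q[1]-q[0])[::-1]))).round(2),np.degrees(np.arctan2(*((q[2]-q[3])[::-1]))).round(2),np.degrees(np.arctan2(*((q[3]-q[0])[::-1]))).round(2),np.degrees(np.arctan2(*((q[2]-q[1])[::-1]))).round(2)])
# side base corners z=0: front
print('side base', [back('side',sc(*u),0).round(4).tolist() for u in((50,420),(420,512),(572,345))])
print('side cup rim', [back('side',sc(*u),.064).round(4).tolist() for u in((160,180),(285,80),(475,128),(370,225))])
E
```

```text
printer top [ 0.5378  0.2221 -0.1515] [[0.1, -0.6], [-0.1, 0.6]]
printer side [ 0.5402  0.2191 -0.1695] [[0.5, -0.6], [-0.3, -0.6], [0.6, 0.5], [-0.8, 0.9]]
printer both [ 0.5393  0.2207 -0.1698] [[1.1, -0.6], [0.3, 0.4], [0.4, -0.1], [-0.6, 0.2], [0.4, 1.2], [-0.9, 1.5]]
pack top [ 0.533   0.1845 -0.1585] [[1.4, 1.5], [-1.0, 0.2], [-1.4, -0.7], [1.0, -0.6]]
bay top [ 0.515  -0.0472  0.0606] [[-0.2, -0.2], [0.4, -0.3], [0.2, 0.1], [-0.5, 0.5]]
pack_top [0.5324 0.1849 0.076 ] [0.5309 0.1866 0.076 ]
printer_bay [0.5356 0.1827 0.008 ] [0.5645 0.101  0.008 ]
charger_bay [ 0.514  -0.0441  0.022 ] [ 0.5146 -0.0462  0.022 ]
charger [ 0.5127 -0.0469  0.    ] [ 0.5149 -0.0535  0.    ]
tab_pad [0.506  0.1919 0.0635] [0.5082 0.1879 0.0635]
0.01 [ 0.5104 -0.0482] [np.float64(0.093), np.float64(0.1043), np.float64(0.0933), np.float64(0.1047)] [np.float64(-85.82), np.float64(-85.99), np.float64(-176.67), np.float64(-176.39)]
0.016 [ 0.5101 -0.0473] [np.float64(0.0924), np.float64(0.1036), np.float64(0.0927), np.float64(0.104)] [np.float64(-85.82), np.float64(-85.99), np.float64(-176.67), np.float64(-176.39)]
0.02 [ 0.5099 -0.0466] [np.float64(0.092), np.float64(0.1031), np.float64(0.0923), np.float64(0.1036)] [np.float64(-85.82), np.float64(-85.99), np.float64(-176.67), np.float64(-176.39)]
side base [[0.5557, -0.0005, -0.0], [0.4621, -0.0085, 0.0], [0.4695, -0.1073, 0.0]]
side cup rim [[0.5347, -0.0111, 0.064], [0.5385, -0.0798, 0.064], [0.4874, -0.0795, 0.064], [0.4832, -0.0163, 0.064]]
```

```bash
cat >> h.py <<'E'
def row(pos,yaw,st):
    # target: tool y down, tool z (jaw) along +-(cos yaw, sin yaw,0), nearest to the current
    R0=R.from_quat(st['eef_rot']).as_matrix();p0=np.array(st['tool_pos']);best=None
    for s in(1,-1):
        z=s*np.array([np.cos(yaw),np.sin(yaw),0]);y=np.array([0,0,-1.]);x=np.cross(y,z)
        rv=R.from_matrix(R0.T@np.stack([x,y,z],1)).as_rotvec()
        if best is None or np.linalg.norm(rv)<np.linalg.norm(best):best=rv
    return (R0.T@(np.array(pos)-p0)/.05).round(3).tolist(),(np.degrees(best)/10).round(3).tolist()
E
python3 - <<'E'
from h import *
from bench import arm
st=arm.read_state();print(R.from_quat(st['eef_rot']).as_matrix().round(3))
print(row([.531,.186,.15],-.165,st))
sp=lambda *z:(z[0]/6+234.5,z[1]/6+249.5)
for u in((305,105),(373,130),(523,65)):print(back('side',sp(*u),.076).round(4))
tp=lambda *z:(z[0]/7+179.5,z[1]/7+211.5)
for z in((405,145),(658,185),(645,300),(392,268)):print(back('top',tp(*z),.076).round(4))
c,s=np.cos(-.165),np.sin(-.165)
# bay centre along printer from rim corner: outer -y end corners
a=back('top',tp(693,145),.05);b=back('top',tp(660,392),.05);print(a.round(4),b.round(4),((a+b)/2).round(4))
E
```

```text
[[-0.966 -0.     0.259]
 [-0.259  0.    -0.966]
 [ 0.    -1.    -0.   ]]
([-11.221, 1.626, -13.844], [0.0, -6.554, -0.0])
[0.55   0.2135 0.076 ]
[0.5276 0.2145 0.076 ]
[0.5154 0.1632 0.076 ]
[0.5538 0.21   0.076 ]
[0.5436 0.1549 0.076 ]
[0.5184 0.1583 0.076 ]
[0.5269 0.2131 0.076 ]
[0.5551 0.1486 0.05  ] [0.4995 0.1571 0.05  ] [0.5273 0.1529 0.05  ]
```

```bash
python3 -m creep '[[[-11.26,1.4,-13.89,0,-6.55,0,-1],[-11.26,1.4,-13.89,0,-6.55,0,-1],[-11.26,1.4,-13.89,0,-6.55,0,-1],[-11.26,1.4,-13.89,0,-6.55,0,-1],[-11.26,1.4,-13.89,0,-6.55,0,-1],[-11.26,1.4,-13.89,0,-6.55,0,-1],[-11.26,1.4,-13.89,0,-6.55,0,-1],[-11.26,1.4,-13.89,0,-6.55,0,-1],[-11.26,1.4,-13.89,0,-6.55,0,-1],[-11.26,1.4,-13.89,0,-6.55,0,-1],[-11.26,1.4,-13.89,0,-6.55,0,-1],[-11.26,1.4,-13.89,0,-6.55,0,-1],[-11.26,1.4,-13.89,0,-6.55,0,-1],[-11.26,1.4,-13.89,0,-6.55,0,-1],[-11.26,1.4,-13.89,0,-6.55,0,-1],[-11.26,1.4,-13.89,0,-6.55,0,-1],[-11.26,1.4,-13.89,0,-6.55,0,-1],[-11.26,1.4,-13.89,0,-6.55,0,-1]]]'
python3 - <<'E'
from h import *
from bench import arm,camera
import cv2
st=arm.read_state();print(st)
print(row([.533,.1845,.10],-.165,st))
for n in("top","side"):
    cv2.imwrite(f"pics/{n}1.png",camera(n)["img"])
E
```

```text
time_s: 3.35
tool_pos: [0.5323, 0.1863, 0.1612]
eef_rot: [0.456, -0.54, 0.541, -0.456]
contact_force: [-0.5, 0.2, -0.2]
width: 1.0
{'time_s': 3.35, 'q': array([ 0.20861677,  0.39519738, -0.73991696,  1.84213615,  0.31063182,
        1.02351547, -0.82603382]), 'joint_velocities': array([ 0.00208807, -0.00126199, -0.00475995, -0.0023515 , -0.00267443,
       -0.00195572, -0.0028234 ]), 'joint_torque': array([-3.21390554e-01, -3.49018371e+01, -6.54455692e+00, -2.21841180e+01,
       -3.20857376e-03, -6.19618266e-03,  2.09146885e-03]), 'tool_pos': array([0.5323105 , 0.18632649, 0.16121575]), 'eef_rot': array([ 0.45648783, -0.53989978,  0.54081173, -0.45568604]), 'contact_force': array([-0.54977262,  0.23049319, -0.16059931]), 'wrist_torque': array([-0.00811935, -0.02269493,  0.0075108 ]), 'width': 1.000169417690673}
([0.032, 1.224, 0.019], [-0.001, -0.021, 0.01])
```

View pics/side1.png

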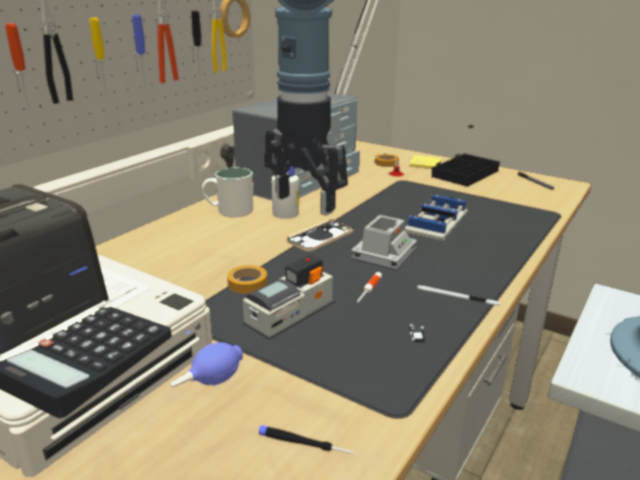

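View pics/top1.png

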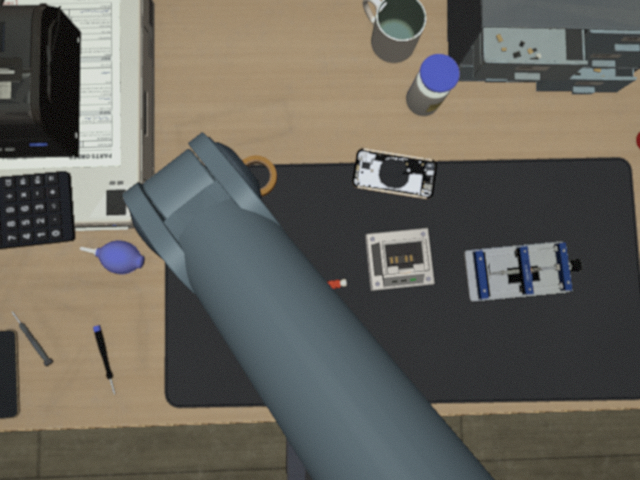

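Run:
```python
from h import *
j=np.array([np.cos(-.165),np.sin(-.165),0])
p=np.array([.5323,.1863,.1742])
for d in(-.057,-.0425,0,.0425,.057):print(d,proj('side',p+d*j).round(1))
import cv2
b=cv2.imread("pics/side1.png")
cv2.imwrite("pics/side1z.png",cv2.resize(b[120:300,235:365],None,fx=4,fy=3.3*4/3.3,interpolation=cv2.INTER_CUBIC)[:600])
```

```text
-0.057 [[332.7 215.7]]
-0.0425 [[325.3 213. ]]
0 [[304.3 205.3]]
0.0425 [[284.6 198.1]]
0.057 [[278.1 195.7]]
```

View pics/side1z.png

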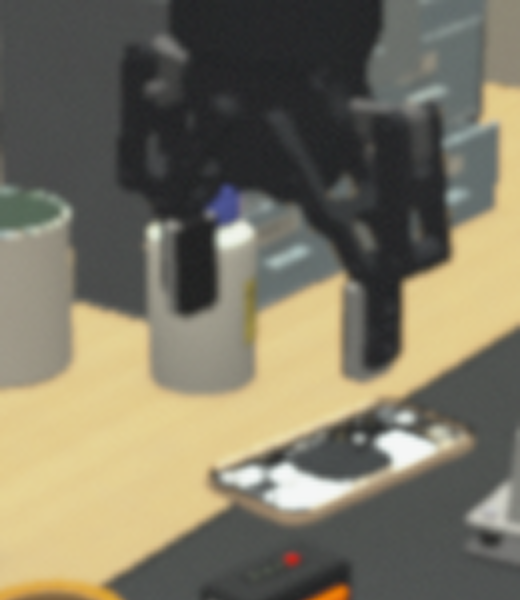

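```bash
python3 -m creep '[[[0.03,0.6,0.02,0,-0.02,0,-1],[0.03,1.2,0.02,0,-0.02,0,-1],[0.03,1.7,0.02,0,-0.02,0,-1],[0.03,2.08,0.02,0,-0.02,0,-0.5],[0.03,2.08,0.02,0,-0.02,0,-0.18],[0.03,2.08,0.02,0,-0.02,0,-0.18],[0.03,2.08,0.02,0,-0.02,0,-0.18],[0.03,2.08,0.02,0,-0.02,0,-0.18]]]'
cat > see.py <<'E'
import sys,cv2
from h import *
from bench import arm,camera
n,x0,y0,x1,y1,f,name=sys.argv[1:]
x0,y0,x1,y1=map(int,(x0,y0,x1,y1));f=float(f)
b=camera(n)["img"];cv2.imwrite("pics/raw_"+name,b)
cv2.imwrite("pics/"+name,cv2.resize(b[y0:y1,x0:x1],None,fx=f,fy=f,interpolation=cv2.INTER_CUBIC))
st=arm.read_state();print({k:np.round(st[k],4).tolist() for k in("time_s","tool_pos","contact_force","width")})
E
python3 see.py side 250 210 350 310 6 s2.png
```

```text
time_s: 4.45
tool_pos: [0.5336, 0.1855, 0.0583]
eef_rot: [0.457, -0.539, 0.54, -0.457]
contact_force: [-0.7, -0.1, 0.4]
width: 0.59
{'time_s': 4.5, 'tool_pos': [0.5335, 0.1855, 0.0581], 'contact_force': [-0.3954, -0.4874, -0.4179], 'width': 0.5923}
```

View pics/s2.png

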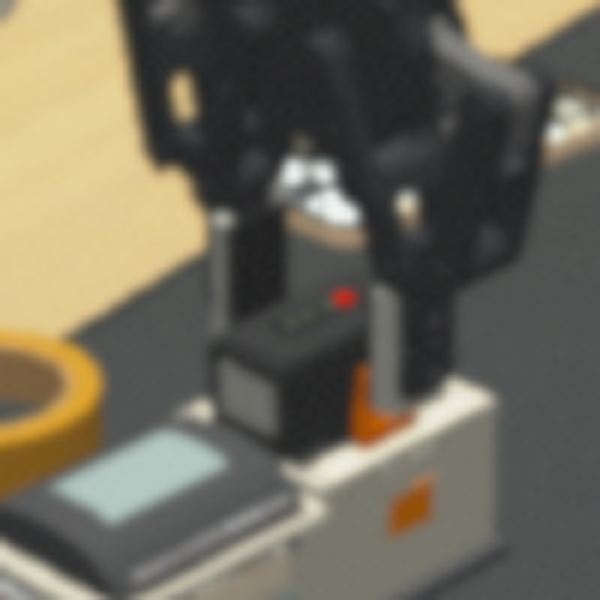

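Run:
```python
from h import *
import cv2
c,s=np.cos(-.165),np.sin(-.165)
def W(o,l):return np.array([o[0]+c*l[0]-s*l[1],o[1]+s*l[0]+c*l[1],l[2]])
zz=lambda uv:((uv-np.array([250,210])+.5)*6).round(0)
for l in((-.0252,.011,.0605),(-.0252,-.011,.0605),(-.0252,.011,.085),(-.0345,.011,.0605),(.0252,.011,.061),(.0252,-.011,.061)):
    print('finger',l,zz(proj('side',W((.5335,.1855),l))))
for l in((-.0245,.012,.074),(-.0245,-.012,.074),(-.021,.012,.053),(-.021,-.012,.053),(-.0095,.026,.076),(-.0095,-.026,.076),(-.012,.028,.050),(.017,.028,.05),(.0145,.026,.076)):
    print('pack',l,zz(proj('side',W((.533,.1845),l))))
a=cv2.imread("pics/side0.png");z=cv2.resize(a[210:310,250:350],None,fx=6,fy=6,interpolation=cv2.INTER_CUBIC);cv2.imwrite("pics/s0c.png",z)
```

```text
finger (-0.0252, 0.011, 0.0605) [[370. 419.]]
finger (-0.0252, -0.011, 0.0605) [[427. 389.]]
finger (-0.0252, 0.011, 0.085) [[369. 335.]]
finger (-0.0345, 0.011, 0.0605) [[396. 431.]]
finger (0.0252, 0.011, 0.061) [[233. 353.]]
finger (0.0252, -0.011, 0.061) [[291. 325.]]
pack (-0.0245, 0.012, 0.074) [[369. 372.]]
pack (-0.0245, -0.012, 0.074) [[432. 340.]]
pack (-0.021, 0.012, 0.053) [[359. 439.]]
pack (-0.021, -0.012, 0.053) [[422. 406.]]
pack (-0.0095, 0.026, 0.076) [[289. 365.]]
pack (-0.0095, -0.026, 0.076) [[426. 297.]]
pack (-0.012, 0.028, 0.05) [[291. 459.]]
pack (0.017, 0.028, 0.05) [[213. 421.]]
pack (0.0145, 0.026, 0.076) [[223. 335.]]
```

View pics/s0c.png

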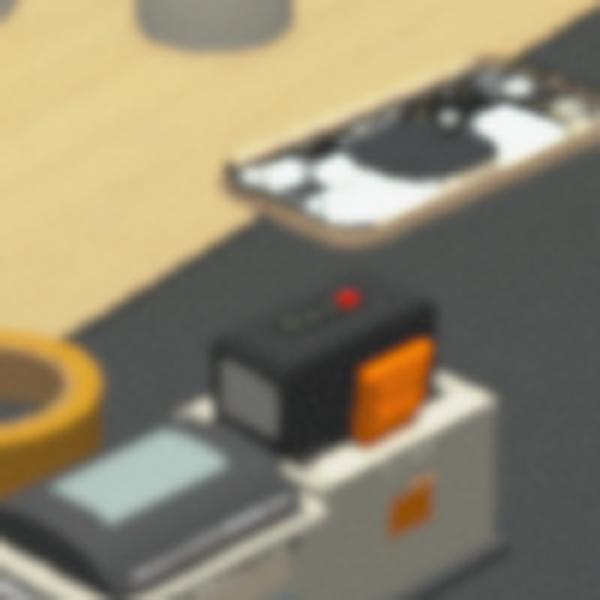

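```bash
python3 -m creep '[[[0.01,0.14,-0.01,0,0,0,-0.18],[0.01,0.14,-0.01,0,0,0,-0.1],[0.01,0.14,-0.01,0,0,0,-0.04],[0.01,0.14,-0.01,0,0,0,-0.02],[0.01,0.14,-0.01,0,0,0,0],[0.01,0.14,-0.01,0,0,0,0]]]'
python3 see.py side 250 210 350 310 6 s3.png
```

```text
time_s: 5.25
tool_pos: [0.5325, 0.185, 0.051]
eef_rot: [0.457, -0.539, 0.54, -0.457]
contact_force: [-2.2, -0.3, 0.4]
width: 0.5
{'time_s': 5.3, 'tool_pos': [0.5326, 0.1849, 0.051], 'contact_force': [-1.8061, -1.1863, -0.3539], 'width': 0.503}
```

View pics/s3.png

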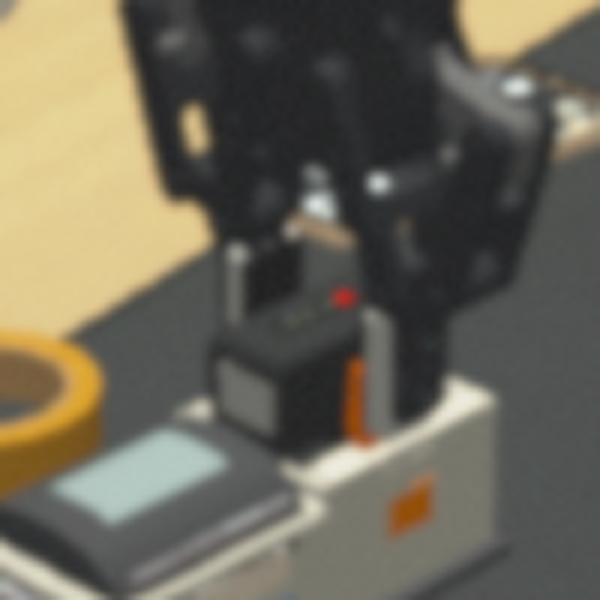

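```bash
python3 -m creep '[[[0,0,-0.04,0,0,0,0],[0,0,-0.06,0,0,0,0],[0,0,-0.06,0,0,0,0]]]'; python3 -m creep '[[[0,0,-0.02,0,0,0,0],[0,0,-0.02,0,0,0,0]]]'
```

```text
time_s: 5.68
tool_pos: [0.5305, 0.1853, 0.0512]
eef_rot: [0.457, -0.539, 0.54, -0.458]
contact_force: [-0.5, 0.5, -0.9]
width: 0.497
time_s: 5.92
tool_pos: [0.5299, 0.1854, 0.0512]
eef_rot: [0.456, -0.539, 0.54, -0.458]
contact_force: [0.7, -0.3, -0.2]
width: 0.497
```

```bash
python3 -m creep '[[[0,0,0,0,0,0,0.05],[0,0,0.01,0,0,0,0.08],[0,0,0.02,0,0,0,0.1],[0,0,0.02,0,0,0,0.1]]]'; python3 see.py side 250 210 350 310 6 s4.png
```

```text
time_s: 6.42
tool_pos: [0.5309, 0.1854, 0.0515]
eef_rot: [0.456, -0.539, 0.54, -0.458]
contact_force: [-0.7, -0.3, 2.8]
width: 0.453
{'time_s': 6.475, 'tool_pos': [0.5309, 0.1854, 0.0515], 'contact_force': [-1.2196, 0.0109, 1.68], 'width': 0.4468}
```

View pics/s4.png

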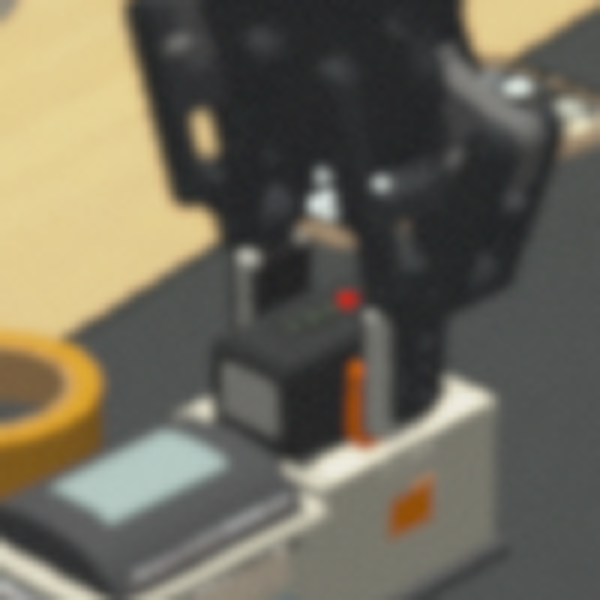

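```bash
python3 -m creep '[[[0,0,0.01,0,0,0,0.13],[0,0,0.02,0,0,0,0.15],[0,0,0.02,0,0,0,0.15],[0,0,0.02,0,0,0,0.15]]]';  python3 -m creep '[[[0,0,0.01,0,0,0,0.17],[0,0,0.01,0,0,0,0.18],[0,0,0.01,0,0,0,0.18],[0,0,0.01,0,0,0,0.18]]]'
```

```text
time_s: 6.98
tool_pos: [0.5321, 0.1853, 0.0516]
eef_rot: [0.456, -0.539, 0.54, -0.458]
contact_force: [-0.7, -0.4, 2.2]
width: 0.422
time_s: 7.48
tool_pos: [0.5327, 0.1853, 0.0517]
eef_rot: [0.456, -0.539, 0.54, -0.458]
contact_force: [0.7, -0.6, 2.3]
width: 0.408
```

```bash
python3 -m creep '[[[0,-0.01,0,0,0,0,0.2],[0,-0.01,0,0,0,0,0.2],[0,-0.01,0,0,0,0,0.2]]]'; python3 see.py side 250 210 350 310 6 s5.png
```

```text
time_s: 7.85
tool_pos: [0.5328, 0.1851, 0.0519]
eef_rot: [0.456, -0.539, 0.541, -0.458]
contact_force: [1.0, 1.3, -1.6]
width: 0.406
{'time_s': 7.9, 'tool_pos': [0.5327, 0.1851, 0.0519], 'contact_force': [1.2792, 0.6608, -2.7757], 'width': 0.4079}
```

View pics/s5.png

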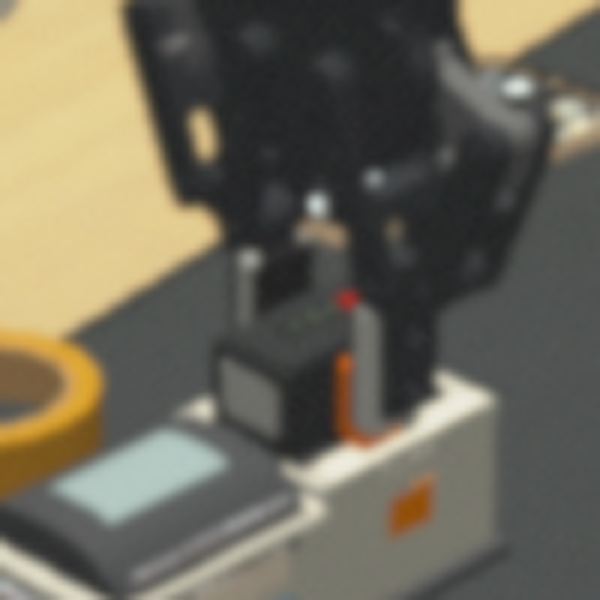

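```bash
python3 -m creep '[[[0,-0.03,0,0,0,0,0.2],[0,-0.06,0,0,0,0,0.2],[0,-0.06,0,0,0,0,0.2]]]'; python3 -m creep '[[[0,-0.03,0,0,0,0,0.2],[0,-0.06,0,0,0,0,0.2],[0,-0.08,0,0,0,0,0.2],[0,-0.08,0,0,0,0,0.2]]]';python3 see.py side 250 210 350 310 6 s6.png
```

```text
time_s: 8.28
tool_pos: [0.5327, 0.1849, 0.055]
eef_rot: [0.456, -0.539, 0.541, -0.458]
contact_force: [2.3, -0.4, -1.9]
width: 0.402
time_s: 8.78
tool_pos: [0.5327, 0.185, 0.0592]
eef_rot: [0.456, -0.538, 0.541, -0.458]
contact_force: [1.4, -0.1, -1.8]
width: 0.404
{'time_s': 8.825, 'tool_pos': [0.5327, 0.1849, 0.0592], 'contact_force': [1.778, -0.2683, -1.62], 'width': 0.3998}
```

View pics/s6.png

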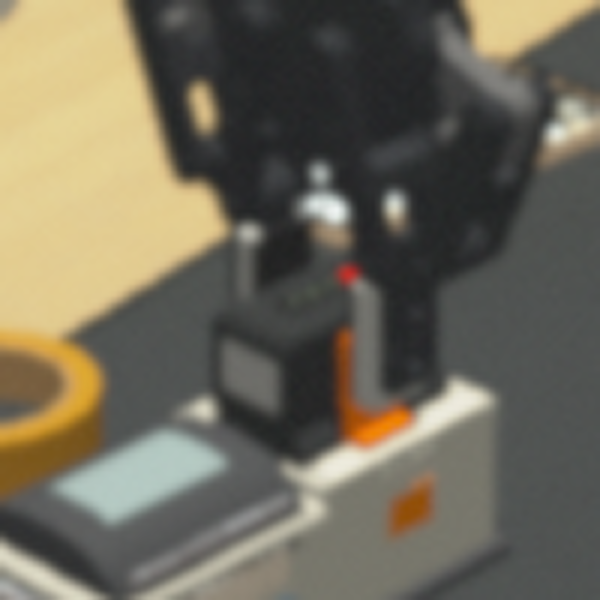

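```bash
python3 -m creep '[[[0,-0.15,0,0,0,0,0.2],[0,-0.3,0,0,0,0,0.2],[0,-0.5,0,0,0,0,0.2],[0,-0.7,0,0,0,0,0.2],[0,-0.9,0,0,0,0,0.2],[0,-1.1,0,0,0,0,0.2],[0,-1.3,0,0,0,0,0.2],[0,-1.5,0,0,0,0,0.2],[0,-1.6,0,0,0,0,0.2],[0,-1.6,0,0,0,0,0.2]]]';python3 see.py side 230 170 350 345 3.4 s7.png
python3 - <<'E'
from h import *
from bench import arm
st=arm.read_state();print(row([.515,-.047,.139],.066,st))
E
```

```text
time_s: 10.07
tool_pos: [0.5327, 0.1851, 0.1397]
eef_rot: [0.456, -0.538, 0.541, -0.458]
contact_force: [0.0, 0.0, -3.1]
width: 0.403
{'time_s': 10.125, 'tool_pos': [0.5324, 0.1849, 0.1392], 'contact_force': [0.2369, -0.2643, -1.6895], 'width': 0.397}
([4.633, 0.006, 0.42], [-0.022, -1.325, 0.003])
```

View pics/s7.png

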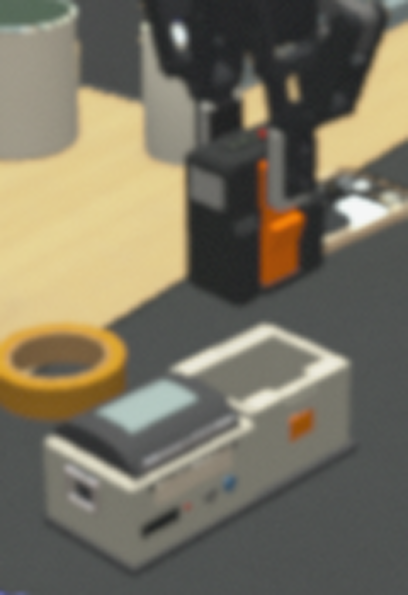

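```bash
python3 -m creep '[[[0.5,0,0.05,0,-0.2,0,0.2],[1.2,0,0.1,0,-0.4,0,0.2],[1.9,0,0.17,0,-0.6,0,0.2],[2.6,0,0.24,0,-0.8,0,0.2],[3.3,0,0.3,0,-1,0,0.2],[3.9,0,0.35,0,-1.15,0,0.2],[4.4,0,0.4,0,-1.3,0,0.2],[4.63,0,0.42,0,-1.32,0,0.2],[4.63,0,0.42,0,-1.32,0,0.2],[4.63,0,0.42,0,-1.32,0,0.2]]]';python3 see.py side 330 160 450 280 5 s8.png
python3 see.py top 330 180 470 300 5 t8.png
```

```text
time_s: 11.38
tool_pos: [0.5151, -0.0451, 0.1393]
eef_rot: [-0.515, 0.482, -0.484, 0.517]
contact_force: [0.1, 0.4, -1.9]
width: 0.398
{'time_s': 11.425, 'tool_pos': [0.5151, -0.045, 0.1394], 'contact_force': [0.293, -0.1094, -1.7112], 'width': 0.3994}
{'time_s': 11.475, 'tool_pos': [0.5152, -0.0451, 0.1394], 'contact_force': [-0.2295, -0.7064, -1.211], 'width': 0.4041}
```

View pics/s8.png

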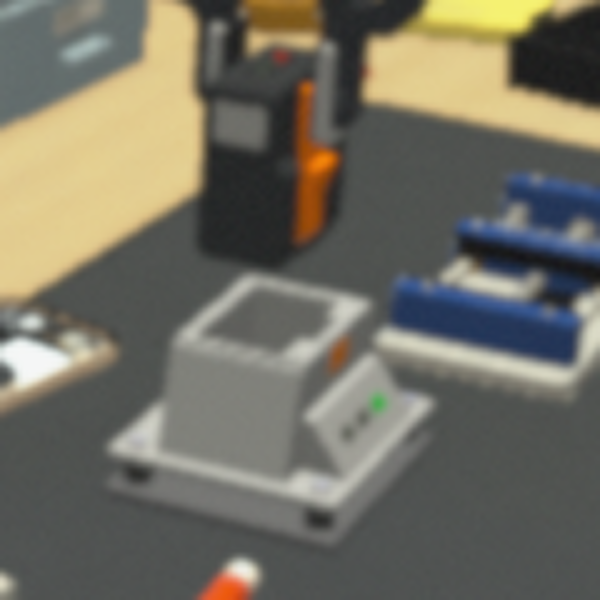

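View pics/t8.png

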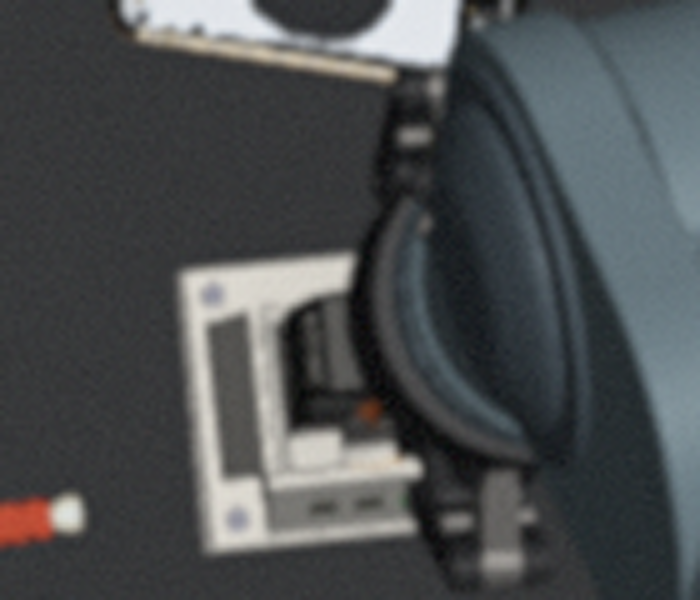

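Run:
```python
from h import *
from bench import arm
st=arm.read_state();Rm=R.from_quat(st['eef_rot']).as_matrix();yaw=np.arctan2(Rm[1,2],Rm[0,2]);print(yaw,Rm.round(3).tolist())
if abs(yaw)>1.6:yaw-=np.pi*np.sign(yaw)
print(yaw)
def W(o,yaw,l):
    c,s=np.cos(yaw),np.sin(yaw);return np.array([o[0]+c*l[0]-s*l[1],o[1]+s*l[0]+c*l[1],l[2]])
zz=lambda c,uv,o,f:((uv-np.array(o)+.5)*f).round(0)
o=(.5152+.00025,-.0451-.0004)
import cv2
im=cv2.imread('pics/s8.png')
def line(ps,col):
    q=[tuple(int(v) for v in zz('side',proj('side',p)[0],(330,160),5)) for p in ps]
    for a,b in zip(q[:-1],q[1:]):cv2.line(im,a,b,col,1)
zf=.0953
for xx,yy in((.017,.028),(-.017,.028),(-.017,-.028)):
    line([W(o,yaw,(xx,yy,zf)),W(o,yaw,(xx,yy,zf+.041))],(0,255,255))
line([W(o,yaw,(x,y,zf)) for x,y in((.017,.028),(-.017,.028),(-.017,-.028))],(0,255,255))
line([W(o,yaw,(x,y,zf+.068)) for x,y in((.015,.026),(-.01,.026),(-.01,-.026),(.015,-.026),(.015,.026))],(255,255,0))
b=(.515,-.0472)
line([W(b,.066,(x,y,.064)) for x,y in((.0177,.029),(-.0177,.029),(-.0177,-.029),(.0177,-.029),(.0177,.029))],(0,0,255))
line([W((.5146,-.0472),.066,(x,y,.0)) for x,y in((.047,.052),(-.047,.052),(-.047,-.052))],(0,255,0))
cv2.imwrite('pics/s8o.png',im)
im=cv2.imread('pics/raw_s8.png')
```

```text
0.06751735971437536 [[0.067, 0.004, 0.998], [-0.998, -0.0, 0.067], [0.0, -1.0, 0.004]]
0.06751735971437536
```

View pics/s8o.png

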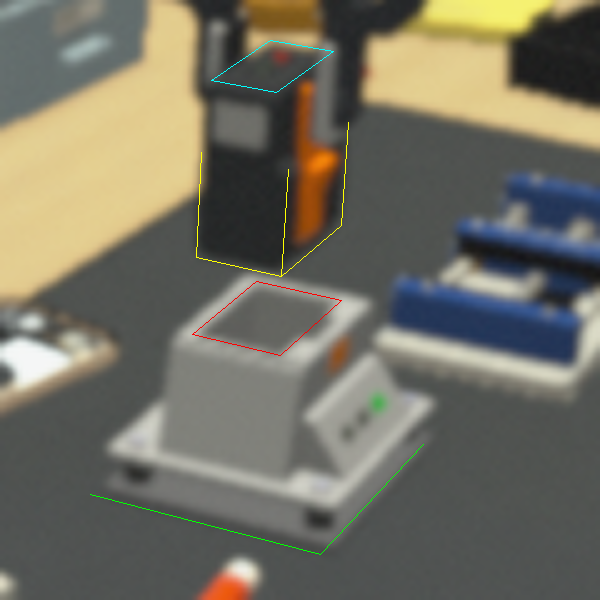

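Run:
```python
from h import *
import cv2
def W(o,yaw,l):
    c,s=np.cos(yaw),np.sin(yaw);return np.array([o[0]+c*l[0]-s*l[1],o[1]+s*l[0]+c*l[1],l[2]])
for cam,src,box,f,name in(('side','raw_s8.png',(355,205,410,260),12,'so.png'),('top','top0.png',(360,222,440,295),8,'to.png')):
    im=cv2.imread('pics/'+src)[box[1]:box[3],box[0]:box[2]];im=cv2.resize(im,None,fx=f,fy=f,interpolation=cv2.INTER_CUBIC)
    im=cv2.convertScaleAbs(im,alpha=1.4,beta=-20)
    b=(.515,-.0472)
    for z,col in((.064,(0,0,255)),(.022,(0,255,0))):
        q=[((proj(cam,W(b,.066,(x,y,z)))[0]-np.array(box[:2])+.5)*f).astype(int) for x,y in((.0177,.029),(-.0177,.029),(-.0177,-.029),(.0177,-.029))]
        cv2.polylines(im,[np.array(q)],True,col,1)
    cv2.imwrite('pics/'+name,im)
```

```text
(no output)
```

View pics/so.png

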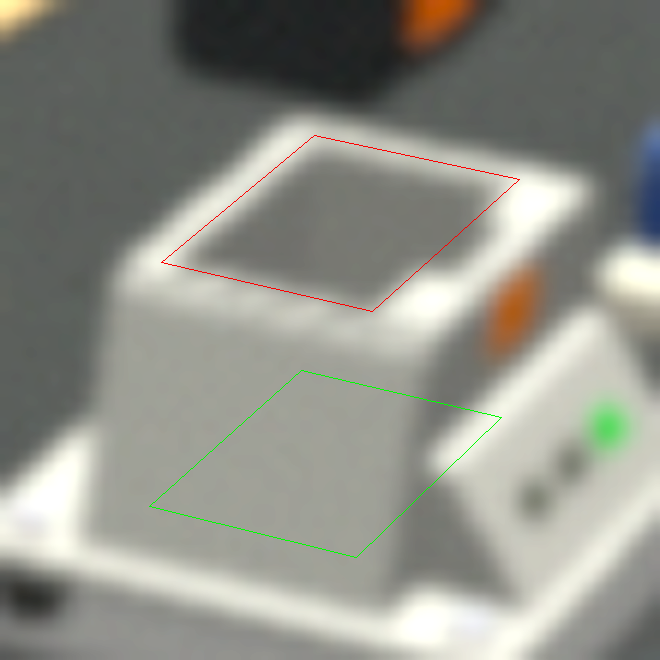

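View pics/to.png

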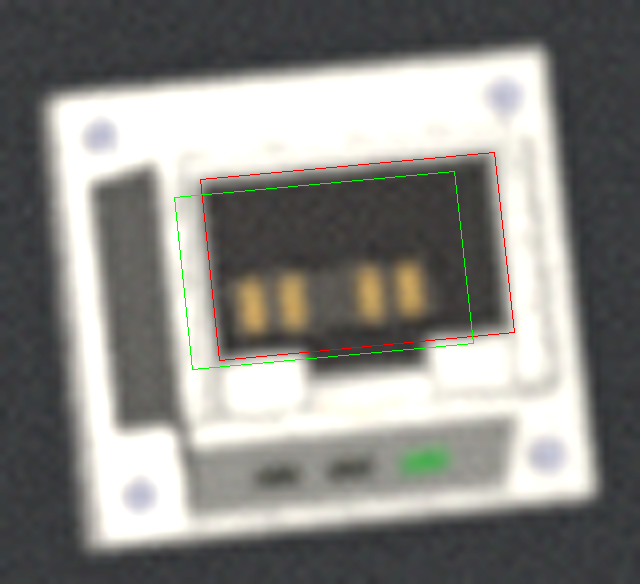

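```bash
python3 -m creep '[[[0.034,0.15,-0.006,0,0,0,0.2],[0.034,0.35,-0.006,0,0,0,0.2],[0.034,0.5,-0.006,0,0,0,0.2],[0.034,0.54,-0.006,0,0,0,0.2],[0.034,0.54,-0.006,0,0,0,0.2]]]';python3 see.py side 350 175 410 265 6.6 s9.png
```

```text
time_s: 12.1
tool_pos: [0.5149, -0.0468, 0.1121]
eef_rot: [-0.516, 0.482, -0.484, 0.518]
contact_force: [0.2, -0.7, -1.4]
width: 0.404
{'time_s': 12.15, 'tool_pos': [0.5152, -0.0468, 0.1124], 'contact_force': [0.3517, 0.5841, -1.4957], 'width': 0.4}
```

View pics/s9.png

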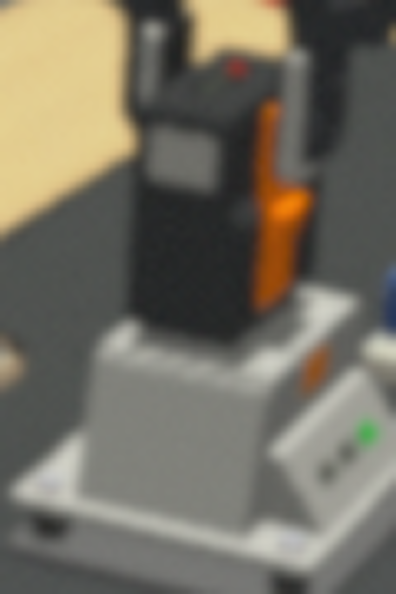

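```bash
python3 -m creep '[[[0,0.05,0,0,0,0,0.2],[0,0.1,0,0,0,0,0.2],[0,0.13,0,0,0,0,0.2],[0,0.13,0,0,0,0,0.2]]]';python3 -m creep '[[[0,0.03,0,0,0,0,0.2],[0,0.06,0,0,0,0,0.2],[0,0.06,0,0,0,0,0.2]]]'
```

```text
time_s: 12.65
tool_pos: [0.5151, -0.0468, 0.1057]
eef_rot: [-0.516, 0.482, -0.484, 0.518]
contact_force: [0.0, 0.1, -2.0]
width: 0.401
time_s: 13.02
tool_pos: [0.515, -0.0471, 0.1026]
eef_rot: [-0.516, 0.482, -0.484, 0.517]
contact_force: [0.7, -1.0, -1.4]
width: 0.406
```

```bash
python3 -m creep '[[[0,0.05,0,0,0,0,0.2],[0,0.1,0,0,0,0,0.2],[0,0.15,0,0,0,0,0.2],[0,0.2,0,0,0,0,0.2],[0,0.2,0,0,0,0,0.2]]]';python3 -m creep '[[[0,0.06,0,0,0,0,0.2],[0,0.12,0,0,0,0,0.2],[0,0.18,0,0,0,0,0.2],[0,0.24,0,0,0,0,0.2],[0,0.24,0,0,0,0,0.2]]]'
```

```text
time_s: 13.65
tool_pos: [0.5148, -0.0471, 0.0923]
eef_rot: [-0.516, 0.482, -0.484, 0.517]
contact_force: [0.4, -0.8, -1.8]
width: 0.401
time_s: 14.28
tool_pos: [0.5145, -0.0472, 0.0799]
eef_rot: [-0.516, 0.482, -0.483, 0.517]
contact_force: [-0.0, -0.1, -2.2]
width: 0.4
```

```bash
python3 -m creep '[[[0,0.03,0,0,0,0,0.2],[0,0.06,0,0,0,0,0.2],[0,0.09,0,0,0,0,0.2],[0,0.09,0,0,0,0,0.2]]]';python3 see.py side 350 175 410 265 6.6 s10.png
```

```text
time_s: 14.78
tool_pos: [0.5144, -0.0472, 0.0753]
eef_rot: [-0.516, 0.482, -0.483, 0.517]
contact_force: [0.7, 0.3, -2.2]
width: 0.4
{'time_s': 14.825, 'tool_pos': [0.5144, -0.0472, 0.0753], 'contact_force': [0.5631, -0.5495, -1.3657], 'width': 0.4067}
```

View pics/s10.png

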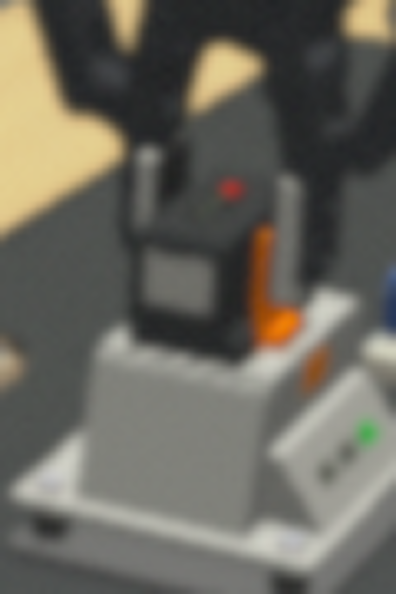

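```bash
python3 -m creep '[[[0,0.03,0,0,0,0,0.2],[0,0.06,0,0,0,0,0.2],[0,0.06,0,0,0,0,0.2]]]';python3 -m creep '[[[0,0.02,0,0,0,0,0.2],[0,0.04,0,0,0,0,0.2],[0,0.04,0,0,0,0,0.2]]]'
```

```text
time_s: 15.2
tool_pos: [0.5148, -0.0469, 0.0728]
eef_rot: [-0.516, 0.482, -0.483, 0.517]
contact_force: [-0.8, 0.9, 2.9]
width: 0.401
time_s: 15.58
tool_pos: [0.5149, -0.0469, 0.071]
eef_rot: [-0.516, 0.482, -0.484, 0.517]
contact_force: [-0.7, 0.7, 4.6]
width: 0.402
```

```bash
python3 -m creep '[[[0,0,0,0,0,0,0.1],[0,0,0,0,0,0,0],[0,0,0,0,0,0,-0.2],[0,0,0,0,0,0,-0.4],[0,0,0,0,0,0,-0.4],[0,-0.2,0,0,0,0,-0.4],[0,-0.6,0,0,0,0,-0.4],[0,-1,0,0,0,0,-0.4],[0,-1.3,0,0,0,0,-0.4],[0,-1.3,0,0,0,0,0.5],[0,-1.3,0,0,0,0,1],[0,-1.3,0,0,0,0,1],[0,-1.3,0,0,0,0,1],[0,-1.3,0,0,0,0,1],[0,-1.3,0,0,0,0,1]]]';python3 see.py side 330 165 430 265 6 s11.png
python3 - <<'E'
from h import *
from bench import arm
st=arm.read_state();print(row([.515+.0025,-.047,.112],.066,st))
E
```

```text
time_s: 17.45
tool_pos: [0.5147, -0.0468, 0.1358]
eef_rot: [-0.516, 0.482, -0.483, 0.517]
contact_force: [0.2, 0.6, -0.1]
width: 0.001
{'time_s': 17.5, 'tool_pos': [0.5147, -0.0468, 0.1359], 'contact_force': [0.7387, 0.8531, -0.1624], 'width': -0.0007}
([0.007, 0.478, 0.054], [-0.014, 0.01, 0.001])
```

View pics/s11.png

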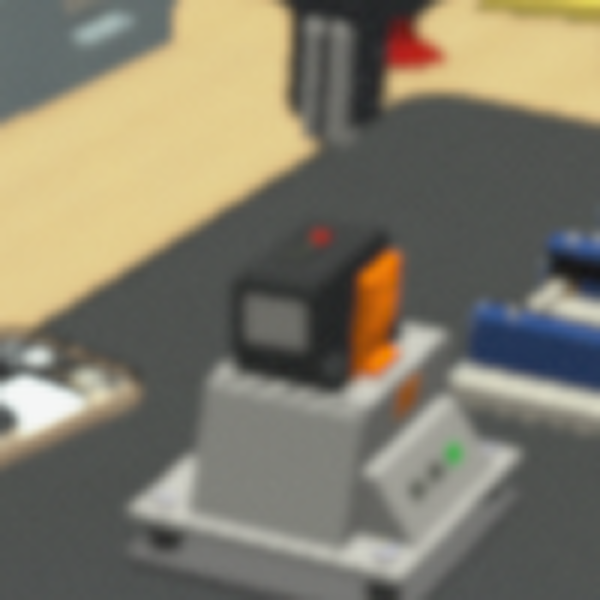

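```bash
python3 -m creep '[[[0.01,0.2,0.05,0,0,0,1],[0.01,0.45,0.05,0,0,0,1],[0.01,0.6,0.05,0,0,0,1],[0.01,0.6,0.05,0,0,0,1]]]';python3 -m creep '[[[0,0.04,0,0,0,0,1],[0,0.08,0,0,0,0,1],[0,0.08,0,0,0,0,1]]]';python3 -m creep '[[[0,0.03,0,0,0,0,1],[0,0.06,0,0,0,0,1],[0,0.06,0,0,0,0,1]]]'
```

```text
time_s: 18.0
tool_pos: [0.5163, -0.047, 0.1046]
eef_rot: [-0.517, 0.483, -0.483, 0.517]
contact_force: [0.2, -0.2, -0.9]
width: -0.001
time_s: 18.38
tool_pos: [0.5163, -0.047, 0.1007]
eef_rot: [-0.517, 0.483, -0.483, 0.517]
contact_force: [0.1, -0.0, 0.5]
width: -0.0
time_s: 18.75
tool_pos: [0.5165, -0.047, 0.0978]
eef_rot: [-0.517, 0.483, -0.483, 0.517]
contact_force: [-0.4, 0.7, 1.2]
width: -0.003
```

```bash
python3 -m creep '[[[0,0.02,0,0,0,0,1],[0,0.04,0,0,0,0,1],[0,0.04,0,0,0,0,1]]]'; python3 -m creep '[[[0,0.02,0.01,0,0,0,1],[0,0.03,0.01,0,0,0,1],[0,0.03,0.01,0,0,0,1]]]'
```

```text
time_s: 19.12
tool_pos: [0.5166, -0.0471, 0.0964]
eef_rot: [-0.517, 0.483, -0.483, 0.517]
contact_force: [-2.4, 0.8, 5.8]
width: 0.001
time_s: 19.5
tool_pos: [0.5167, -0.047, 0.0957]
eef_rot: [0.517, -0.483, 0.483, -0.516]
contact_force: [-3.8, -0.0, 8.0]
width: 0.001
```

```bash
python3 -m creep '[[[0,0.02,-0.01,0,0,0,1],[0,0.04,-0.01,0,0,0,1],[0,0.04,-0.01,0,0,0,1]]]'; python3 -m creep '[[[0,0.02,0,0,0,0,1],[0,0.04,0,0,0,0,1],[0,0.04,0,0,0,0,1]]]'
```

```text
time_s: 19.88
tool_pos: [0.5167, -0.0471, 0.095]
eef_rot: [0.517, -0.483, 0.483, -0.516]
contact_force: [-3.3, -0.5, 10.4]
width: -0.001
time_s: 20.25
tool_pos: [0.5167, -0.0471, 0.0945]
eef_rot: [0.518, -0.482, 0.483, -0.515]
contact_force: [-4.4, -1.0, 11.9]
width: -0.001
```

```bash
python3 -m creep '[[[0,0.04,0,0,0,0,1],[0,0.05,0,0,0,0,1],[0,0.05,0,0,0,0,1]]]'; python3 -m creep '[[[0,0.05,0,0,0,0,1],[0,0.055,0,0,0,0,1],[0,0.055,0,0,0,0,1]]]'
```

```text
time_s: 20.62
tool_pos: [0.5167, -0.047, 0.0938]
eef_rot: [0.519, -0.482, 0.483, -0.515]
contact_force: [-4.5, 0.0, 12.8]
width: 0.003
time_s: 21.0
tool_pos: [0.5165, -0.0471, 0.0924]
eef_rot: [0.519, -0.482, 0.483, -0.514]
contact_force: [-3.9, 0.4, 11.1]
width: -0.001
```

```bash
python3 see.py side 345 185 415 265 7 s12.png
```

```text
{'time_s': 21.05, 'tool_pos': [0.5164, -0.047, 0.0924], 'contact_force': [-3.8071, -0.4673, 11.9778], 'width': 0.001}
```

View pics/s12.png

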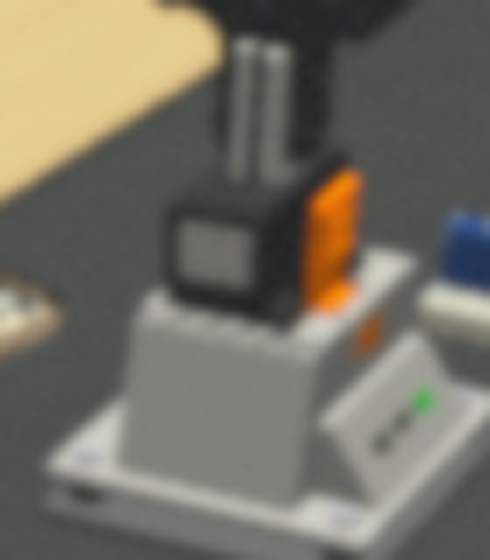

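```bash
python3 -m creep '[[[0,0.05,0,0,0,0,1],[0,0.055,0,0,0,0,1],[0,0.055,0,0,0,0,1]]]'; python3 -m creep '[[[0,0.05,0,0,0,0,1],[0,0.06,0,0,0,0,1],[0,0.06,0,0,0,0,1]]]'
```

```text
time_s: 21.42
tool_pos: [0.5164, -0.0471, 0.0912]
eef_rot: [0.52, -0.482, 0.483, -0.513]
contact_force: [-4.6, -0.7, 13.2]
width: -0.0
time_s: 21.8
tool_pos: [0.5162, -0.0471, 0.0897]
eef_rot: [0.521, -0.482, 0.483, -0.513]
contact_force: [-4.3, -0.5, 13.6]
width: -0.003
```

```bash
python3 see.py side 345 185 415 265 7 s13.png
```

```text
{'time_s': 21.85, 'tool_pos': [0.5162, -0.0471, 0.0898], 'contact_force': [-5.0681, 0.1493, 13.6594], 'width': -0.0006}
```

View pics/s13.png

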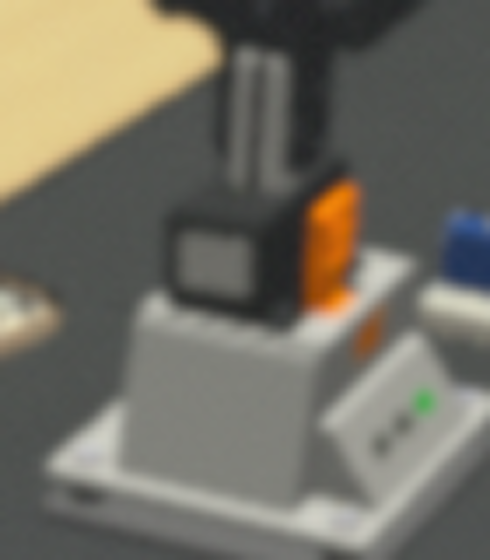

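```bash
python3 -c "
from h import *
from bench import arm
st=arm.read_state();print(row([.5162,-.0471,.0868],.066,st))"
python3 -m creep '[[[0,0.05,0,0,0,0,1],[0,0.06,0,0,0,0,1],[0,0.06,0,0,0,0,1]]]'
```

```text
([-0.0, 0.059, -0.001], [0.042, 0.01, 0.048])
time_s: 22.22
tool_pos: [0.5161, -0.0471, 0.0883]
eef_rot: [0.521, -0.482, 0.483, -0.512]
contact_force: [-5.1, -0.0, 12.4]
width: -0.004
```

```bash
python3 -m creep '[[[0,0.05,0,0,0,0,1],[0,0.06,0,0,0,0,1],[0,0.06,0,0,0,0,1]]]';python3 see.py side 345 185 415 265 7 s14.png
```

```text
time_s: 22.6
tool_pos: [0.5162, -0.0471, 0.0869]
eef_rot: [0.522, -0.482, 0.483, -0.512]
contact_force: [-5.2, -0.8, 12.5]
width: 0.001
{'time_s': 22.65, 'tool_pos': [0.5162, -0.0471, 0.0869], 'contact_force': [-4.1339, 0.315, 12.7814], 'width': 0.0005}
```

View pics/s14.png

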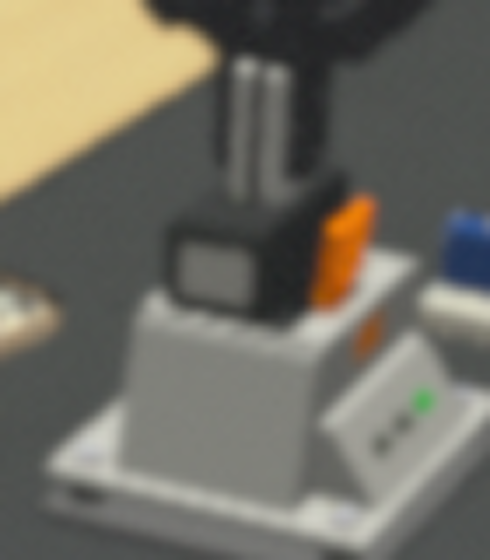

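```bash
python3 -m creep '[[[0,-0.1,0,0,0,0,1],[0,-0.2,0,0,0,0,1],[0,-0.4,0,0,0,0,1],[0,-0.8,0,0,0,0,1],[0,-1.2,0,0,0,0,1],[0,-1.6,0,0,0,0,1],[0,-1.6,0,0,0,0,1]]]';python3 see.py side 345 185 415 265 7 s15.png;python3 see.py side 0 0 640 480 1.2 s16.png
```

```text
time_s: 23.52
tool_pos: [0.5189, -0.0462, 0.1696]
eef_rot: [0.521, -0.481, 0.485, -0.512]
contact_force: [0.5, 0.5, 0.3]
width: -0.0
{'time_s': 23.575, 'tool_pos': [0.5178, -0.0463, 0.1682], 'contact_force': [-0.4995, -0.7717, -1.299], 'width': 0.0038}
{'time_s': 23.625, 'tool_pos': [0.5169, -0.0463, 0.1672], 'contact_force': [-0.4922, -0.0353, -0.1237], 'width': 0.0012}
```

View pics/s15.png

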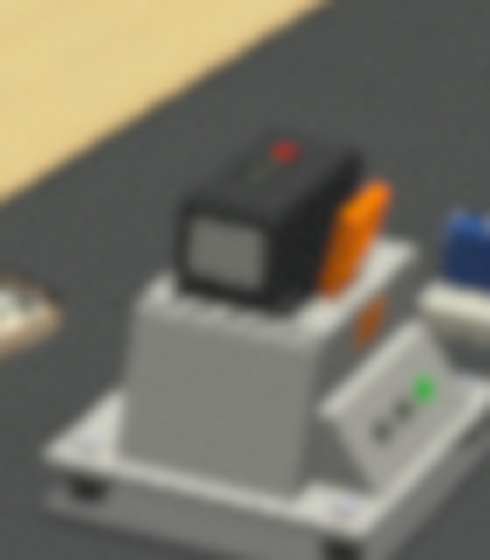

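View pics/s16.png

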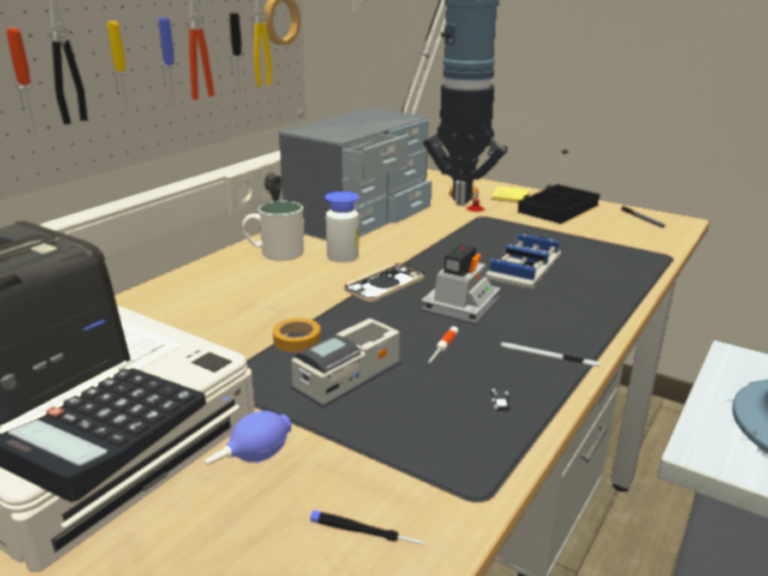

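```bash
python3 -m creep '[[[1,-0.6,0,0,0,0,1],[2,-0.6,-0.3,0,0,0,1],[3,-0.6,-0.6,0,0,0,1],[4,-0.6,-0.9,0,0,0,1],[5,-0.6,-1.2,0,0,0,1],[5,-0.6,-1.2,0,0,0,1],[5,-0.6,-1.2,0,0,0,1]]]';python3 see.py top 360 215 440 300 7 t17.png; python3 see.py side 345 185 415 265 7 s17.png
python3 - <<'E'
from bench import camera,models
import cv2
for n in("side","top"):
    cv2.imwrite(f'pics/{n}17f.png',camera(n)["img"])
    for t in("pack_top","tab_pad","pack_foot","printer"):print(n,t,[(x["xy"],round(x["confidence"],2)) for x in models.mark_of(t,n)[:1]])
E
```

```text
time_s: 24.5
tool_pos: [0.4735, -0.2987, 0.1994]
eef_rot: [0.521, -0.483, 0.483, -0.512]
contact_force: [-0.1, 0.8, 0.4]
width: 0.001
{'time_s': 24.55, 'tool_pos': [0.4742, -0.2976, 0.1997], 'contact_force': [-0.1881, -0.6079, 0.0641], 'width': -0.0035}
{'time_s': 24.6, 'tool_pos': [0.4745, -0.2972, 0.2], 'contact_force': [0.4296, -0.2873, -0.5802], 'width': 0.0002}
side pack_top [([387.0, 211.0], 0.65)]
side tab_pad [([394.9, 215.0], 0.64)]
side pack_foot [([381.0, 240.7], 0.94)]
side printer [([291.9, 312.3], 0.61)]
top pack_top [([406.8, 253.7], 0.77)]
top tab_pad [([406.6, 274.9], 0.56)]
top pack_foot [([397.7, 258.3], 0.73)]
top printer [([237.1, 247.4], 0.64)]
```

View pics/t17.png

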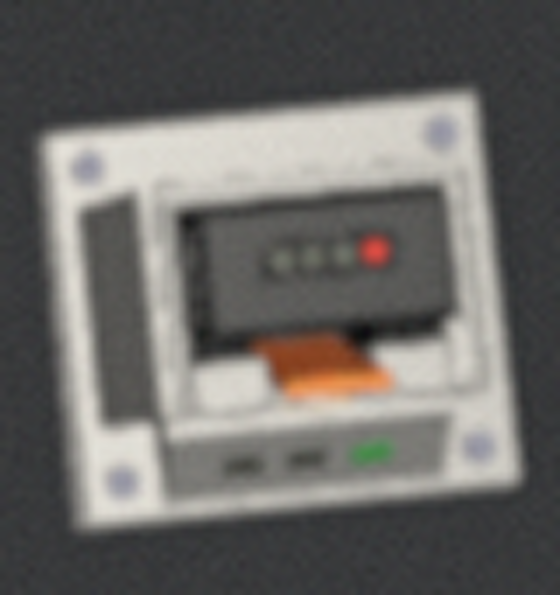

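View pics/top17f.png

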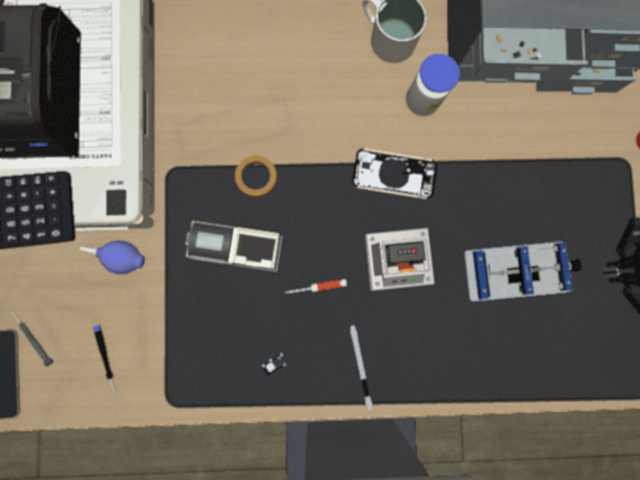

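Run:
```python
from h import *
def tri(a,b):
    f=lambda P:np.r_[proj('top',P)[0]-a,proj('side',P)[0]-b]
    r=least_squares(f,[.515,-.047,.08]);return r.x.round(4),r.fun.round(2)
print('top',tri((406.8,253.7),(387,211)))
print('foot',tri((397.7,258.3),(381,240.7)))
import cv2
def W(o,yaw,l,tilt=0):
    c,s=np.cos(yaw),np.sin(yaw);return np.array([o[0]+c*l[0]-s*l[1],o[1]+s*l[0]+c*l[1],l[2]])
im={}
for cam,src,x0,y0 in(('top','t17.png',360,215),('side','s17.png',345,185)):
    z=cv2.imread('pics/'+src)
    for zf,col in((.025,(0,255,255)),(.033,(255,255,0))):
        for hz,pts in((.068,((.015,.026),(.015,-.026),(-.01,-.026),(-.01,.026))),):
            q=[((proj(cam,W((.515,-.0472),.066,(x,y,zf+hz)))[0]-np.array([x0,y0])+.5)*7).astype(int) for x,y in pts];cv2.polylines(z,[np.array(q)],True,col,1)
    im[cam]=z
a=im['top'];b=im['side'];h=max(a.shape[0],b.shape[0])
pad=lambda i:cv2.copyMakeBorder(i,0,h-i.shape[0],0,0,cv2.BORDER_CONSTANT)
cv2.imwrite('pics/o17.png',cv2.resize(np.hstack([pad(a),pad(b)]),None,fx=.76,fy=.76))
for n in("top","side"):
    A=cv2.imread(f"pics/{n}0.png")[212:345,180:345];B=cv2.imread(f"pics/{n}17f.png")[212:345,180:345]
    d=cv2.absdiff(A,B);cv2.imwrite(f'pics/d_{n}.png',cv2.resize(np.hstack([A,B,d]),None,fx=1.6,fy=1.6))
```

```text
top (array([ 0.5114, -0.0477,  0.089 ]), array([ 0.53,  0.98, -1.37, -0.05]))
foot (array([ 0.5114, -0.0412,  0.0301]), array([-0.54, -0.99,  1.31,  0.05]))
```

View pics/o17.png

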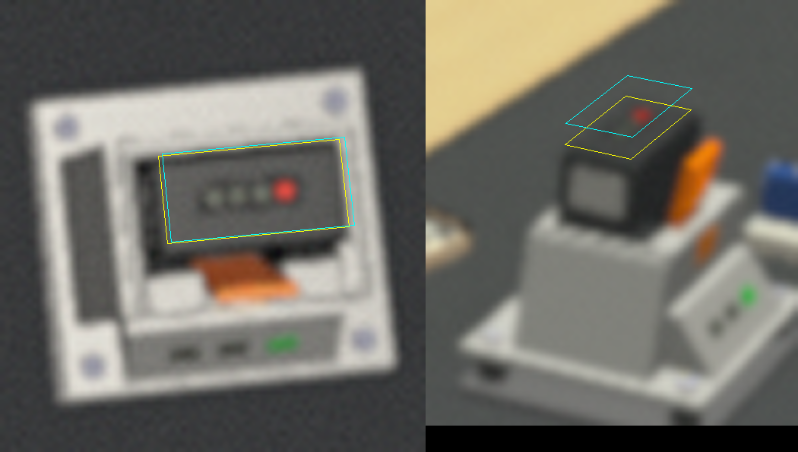

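View pics/d_side.png

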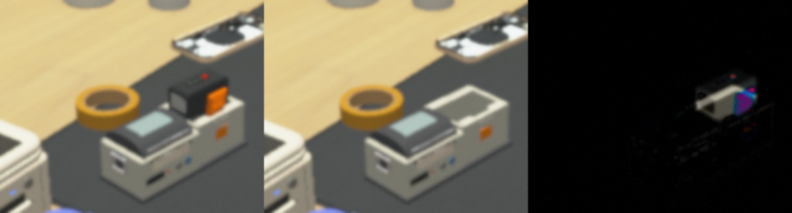

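View pics/d_top.png

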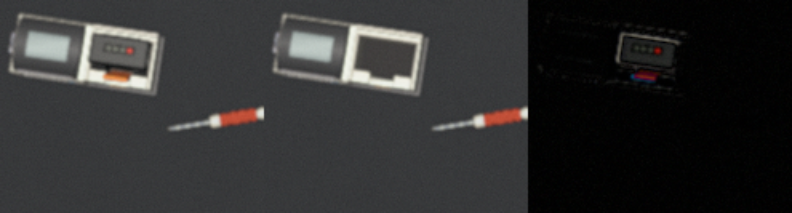

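```bash
python3 -c "
from bench import arm
print(arm.hand_in())"
```

```text
the job is handed in; nothing more can be done
None
```

The battery pack is in the charger with its tab on the side of the orange mark, and the catch is holding it. I handed the job in at about 25 s.

**Removal:** I closed the fingers in small steps until the tab reached its stop, at about 34.5 mm over pad and face. Keeping it in, I lifted the pack straight out. Before-and-after pictures show the printer in the same place.

**Insertion:** The pack went into the charger with no contact until the floor springs. I then let go and pressed on its top with the shut fingers until the tab sprang out. The highest force I read while pressing was about 14 N vertically.

**Final state:** With the arm clear, the tab is out and the pack stays low: in the overlay it sits no higher than a foot 3 mm above the charger floor. The screwdriver, tape and phone shell look unmoved.

**Checks that disagreed or could not be made:**
- The network points put the pack's top and foot only 59 mm apart instead of 68 mm, so I relied on the overlay instead.
- The pack looks tilted slightly, by perhaps 2°, towards the tab side.
- The wrist sensor can't measure the squeeze on the tab. I kept it gentle by commanding the fingers only about 0.5 mm past the stop.

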